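# Drying bridge for a soap bar

### The job

Make a drying bridge: lay the two wooden slats side by side, with an air gap between them, across the two flat round tins so that each slat rests on both lids. Then lay the green soap bar flat and crosswise on top of both slats, over the little turquoise drip dish that stands between the tins. Set everything down gently, let go, and leave the tins, the dish and everything else standing where they are.

Things in the scene. Friction and masses are not known exactly. Their poses are not given: they have to be found in the camera images.
- slat_a: Plain brown wooden slat, 200 long (its x) x 20 wide (its y) x 14 high (its z) mm, about 45 g, lying wide side down on the table at the start. Origin: centre of its underside. Identical to slat_b; either may take either place.
- slat_b: The second wooden slat, same as slat_a: 200 x 20 x 14 mm, about 45 g, origin at the centre of its underside, x along its length.
- soap: Green soap bar, rigid, 120 long (its x) x 56 wide (its y) x 35 high (its z) mm, about 220 g, lying flat. Origin: centre of its underside. It reaches over two slats whose centre lines are up to about 90 mm apart.
- tin_a: Low round aluminium tin with a flat purple lid: lid diameter 130 mm, top of lid 50 mm above the table, about 600 g, loose on the table. Origin: centre of its underside, z up. The tins' centres stand 205 to 225 mm apart, so the gap between them is 75 to 95 mm at its narrowest.
- tin_b: Second low round tin, aluminium with a flat orange lid, same size as tin_a: diameter 130 mm, top 50 mm above the table, about 600 g. Origin: centre of its underside.
- dish: Small turquoise drip dish, rim diameter 56 mm, 16 mm high, loose on the table in the gap between the tins, within 8 mm of the line joining their centres and within about 10 mm of its middle. Origin: centre of its underside.
- balm_pot: Bystander: small amber pot with white cap, diameter 60, 45 mm high, near the right side. Origin: centre of underside.
- lavender_jar: Bystander: dark jar with black cap, diameter 72, 85 mm high, beyond the tins. Origin: centre of underside.
- spatula: Bystander: red spatula 200 mm long lying flat on the table at the left. Origin: middle of its underside, x along it.
Not all that is in view belongs to the job. Leave any blue look-alike of the slat_b alone. Leave any purple look-alike of the slat_a alone.

How it is judged:
On the way, in this order (a step that is already met when the one before it is completed fails the run):
1. one slat rests on both tins and is let go (((contact force between slat_a and tin_a above 0.03 N and contact force between slat_a and tin_b above 0.03 N and angle between slat_a's own z axis and vertical below 0.1 rad and contact force between the fingers and slat_a below 0.05 N) or (contact force between slat_b and tin_a above 0.03 N and contact force between slat_b and tin_b above 0.03 N and angle between slat_b's own z axis and vertical below 0.1 rad and contact force between the fingers and slat_b below 0.05 N))), for 0.2 s.
2. both slats rest side by side on both tins, with a gap between them, let go (contact force between each of slat_a, slat_b and tin_a above 0.03 N and contact force between each of slat_a, slat_b and tin_b above 0.03 N and angle between each of slat_a, slat_b's own z axis and vertical below 0.1 rad and contact force between the fingers and slat_a below 0.05 N and contact force between the fingers and slat_b below 0.05 N and angle between the x axis of slat_a and the x axis of slat_b, either way round below 0.25 rad and (y of slat_b in the frame of slat_a above 0.03 m or y of slat_b in the frame of slat_a below -0.03 m)), for 0.2 s.
3. the soap lies crosswise on both slats over the dish, let go (all of step 2 and contact force between soap and slat_a above 0.1 N and contact force between soap and slat_b above 0.1 N and angle between soap's own z axis and vertical below 0.1 rad and contact force between the fingers and soap below 0.05 N and angle between the x axis of soap and the y axis of slat_a, either way round below 0.4 rad and horizontal distance between soap and dish below 0.04 m), for 0.2 s.
At the end, for the whole second after the job is handed in: Both slats lie level, wide side down, on both tins, parallel within 0.25 rad, centre lines 30 mm or more apart; the soap lies flat on both, crosswise within 0.4 rad, its centre within 40 mm of the dish's from above; all released and at rest (all of step 3 and linear speed of each of slat_a, slat_b, soap below 0.02 m/s); the robot touches nothing.
It fails at once if a tin or the dish is pushed more than 30 mm from its place (distance of any of tin_a, tin_b, dish from where it was at the start of the episode above 0.03 m).
It fails at once if a bystander is pushed more than 40 mm or knocked over (distance of any of balm_pot, lavender_jar, spatula from where it was at the start of the episode above 0.04 m or angle between any of balm_pot, lavender_jar, spatula's own z axis and vertical above 0.6 rad).
It fails at once if a slat or the soap is dropped (falls free faster than 0.8 m/s, about 30 mm) ((linear speed of slat_a above 0.8 m/s and contact force between the fingers and slat_a below 0.05 N) or (linear speed of slat_b above 0.8 m/s and contact force between the fingers and slat_b below 0.05 N) or (linear speed of soap above 0.8 m/s and contact force between the fingers and soap below 0.05 N)).
It also fails if it takes over 72 s, if anything falls off the work surface, if the arm or the gripper's body presses on something with over 40 N, if the wrist force passes 120 N, or if a joint passes its speed limit or range.

### The arm

A 6-joint arm with a two-finger parallel gripper is mounted at the origin on the work surface. World frame = base frame: x ahead of the robot, y to its left, z up, the work surface at z = 0. Lengths are in m, angles in rad, forces in N, time in s.
With the tool pointing down it reaches from about 0.3 to 0.825 m from the base axis. Payload 5.4 kg.
Tool frame: the origin (TCP) lies at the very end of the fingers, on their centre line; the grasp point (between the pads) lies 19 mm behind it; z points along the fingers, y is the line along which they close (so a half turn about z gives the same grasp; the last joint's range is limited). The gripper opens to 92 mm and grips with 3 to 60 N. Pads are 20 mm wide; open, the fingers measure 128 mm over their backs; the gripper's body (75 mm by 189 mm) begins 69 mm behind the grasp point.
Start: joints at [1.093, 0.158, 1.597, -0, 1.386, -0.21], TCP at [0.152, 0.554, 0.215] pointing down, gripper open.
Joint ranges: [-2.91, 2.91], [-0.94, 2.29], [0.18, 2.7], [-1.29, 4.43], [0.17, 2.64], [-3, 3]. Speed limits (rad/s): [2.57, 2.57, 3.14, 3.14, 3.14, 3.14].

### API

Orientations are given as a rotation vector (axis times angle).
In Python, from workcell import bot gives the robot as it stands. Calls block until the motion is done:
- bot.goto(position, orientation): joint-space move of the TCP to a pose.
- bot.line_to(position, rot=None, max_speed=0.15): straight line of the TCP; rot=None keeps the orientation; max_speed is the mean speed in m/s.
- bot.set_joints(angles): joint-space move.
- bot.set_gripper(opening, newtons=None): opening from 0.0 (shut) to 1.0 (fully open); newtons is the grip in N (None keeps the last); returns when the fingers have stopped.
- bot.hold(seconds).
- bot.inverse_kinematics(position, orientation): joint angles nearest the present ones, or None.
- bot.read_camera(name): name is "scene" or "top" or "wrist"; returns a dict with "pixels" (400x640x3 uint8, blue, green, red), "fx", "fy", "cx", "cy" (pixels), "R" (3x3) and "t" (3): a world point X has camera coordinates R X + t. Camera axes: x right, y down, z forward; pixel columns grow to the right and rows downward; lengths in m; the calibration is good to about 2 mm. A picture is of the moment at which its call begins. There is no depth.
A pose or a line that the arm cannot do raises bot.MotionError and nothing moves.
- bot.job_done(): hands the job in; it is judged then, once.
Readings, each from a call of its own:
- bot.current_clock(): time.
- bot.current_joints(): joint angles.
- bot.current_joint_vel(): joint speeds.
- bot.current_effort(): joint torques, N m.
- bot.current_ee_pos(): TCP position.
- bot.current_tool_rot(): TCP orientation.
- bot.current_contact_force(): force on the tool from outside, world axes, zero at the start.
- bot.current_ft_torque(): the same for the moment, N m.
- bot.current_opening(): opening from 0.0 (shut) to 1.0 (fully open).
- bot.current_grip_force(): force on a finger pad.
Only numpy, scipy, OpenCV 4.12 (cv2) and the standard library are available. Lean on these libraries where they do the work, as an engineer would, in place of code of your own. Each camera call takes 0.05 s, during which the arm holds its last target. There are 200 camera calls.

## Working session

There is one attempt and no reset: what is moved stays moved. The work goes in short steps, each a Python script; the robot and the scene stay as the last script left them, time stands still between calls to the robot, and variables do not carry over. Pictures are saved under pics/ and viewed, at most 10 in all, crops included, and the job is handed in when it is done.

```bash
mkdir -p pics; ls; python3 - <<'E'
from workcell import bot
import cv2
for n in("top","scene"):
    c=bot.read_camera(n); cv2.imwrite(f"pics/{n}0.png",c["pixels"])
    print(n,c["fx"],c["cx"],c["cy"],(-c["R"].T@c["t"]).round(3),c["R"].round(3).tolist())
print(bot.current_clock(),bot.current_tool_rot())
E
```

```text
pics
top 420.4499711155834 323.0998856377817 196.17075868910993 [0.342 0.021 1.061] [[-0.027, -1.0, 0.0], [-0.991, 0.027, -0.131], [0.131, -0.004, -0.991]]
scene 367.2756404997487 315.9394699038257 203.98180335154692 [ 1.232 -0.13   0.658] [[0.22, 0.975, -0.009], [0.623, -0.147, -0.769], [-0.751, 0.164, -0.64]]
0.1 [-4.19282144e-01 -3.11288091e+00  2.57424708e-03]
```

View pics/top0.png

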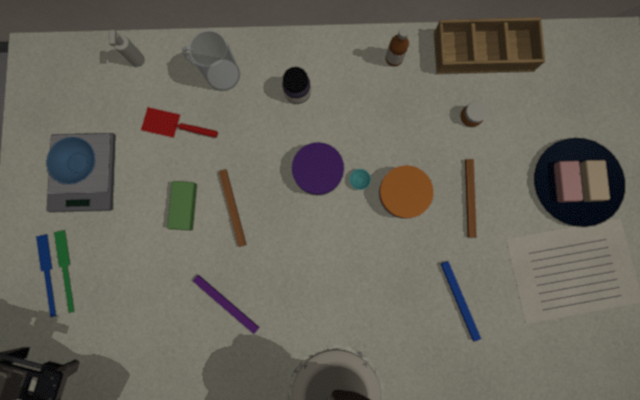

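View pics/scene0.png

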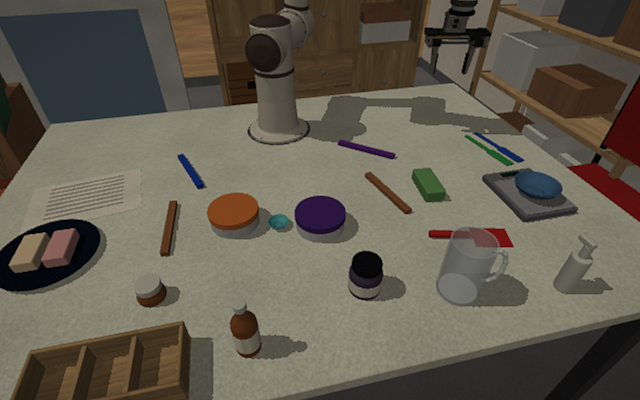

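Top view: the candidate slats are brown at (232,207), brown at (470,198), purple at (226,303) and blue at (461,300). The two brown ones fit "plain brown wooden", and purple and blue are the look-alikes to leave alone. The only green bar is the soap at (182,205). The green stick at (64,270) is too thin, and the pink and cream bars on the plate are the wrong colour. The tins are at (318,168) and (406,191), with the dish at (360,179). The scene view agrees.

```bash
cat > h.py <<'E'
from workcell import bot
import cv2, numpy as np
from scipy.spatial.transform import Rotation as Ro
def cast(c,uv,z):
    uv=np.atleast_2d(np.asarray(uv,float))
    d=np.c_[(uv[:,0]-c["cx"])/c["fx"],(uv[:,1]-c["cy"])/c["fy"],np.ones(len(uv))]@c["R"]
    o=-c["R"].T@c["t"]
    return (o+d*((z-o[2])/d[:,2])[:,None])[:,:2]
def blob(c,seed,lo,hi,z):
    m=cv2.inRange(cv2.cvtColor(c["pixels"],cv2.COLOR_BGR2HSV),lo,hi)
    n,l,st,ce=cv2.connectedComponentsWithStats(m)
    k=1+np.argmin(np.hypot(*(ce[1:]-seed).T)+1e3*(st[1:,4]<60))
    cn=max(cv2.findContours((l==k).astype(np.uint8),0,1)[0],key=cv2.contourArea)
    return cast(c,cn[:,0]+0.0,z).astype(np.float32)
def rect(p):
    b=cv2.boxPoints(cv2.minAreaRect(p)); e=[b[1]-b[0],b[2]-b[1]]
    L=[np.hypot(*v) for v in e]; v=e[int(np.argmax(L))]
    return b.mean(0),(np.arctan2(v[1],v[0])+np.pi/2)%np.pi-np.pi/2,sorted(L)
def down(yaw):  # tool z down, tool x along yaw
    return (Ro.from_euler('z',yaw)*Ro.from_euler('x',np.pi)).as_rotvec()
E
python3 - <<'E'
from h import *
c=bot.read_camera("top")
hsv=cv2.cvtColor(c["pixels"],cv2.COLOR_BGR2HSV)
for q in [(232,207),(470,198),(182,205),(318,168),(406,191),(360,179),(300,300)]: print(q,hsv[q[1],q[0]])
B=((3,90,40),(16,190,180))
for n,s,r,z in [("slatL",(232,207),B,.014),("slatR",(470,198),B,.014),("soap",(182,205),((40,90,40),(70,255,255)),.035)]:
    ce,a,L=rect(blob(c,s,*r,z)); print(n,ce.round(4),round(a,3),np.round(L,3))
for n,s,r,z in [("tinA",(318,168),((125,80,20),(160,255,255)),.05),("tinB",(406,191),((5,195,90),(20,255,255)),.05),("dish",(360,179),((80,90,60),(98,255,255)),.016)]:
    (ce,rad)=cv2.minEnclosingCircle(blob(c,s,*r,z)); print(n,np.round(ce,4),round(2*rad,3))
im=c["pixels"]; cv2.imwrite("pics/crop.png",cv2.resize(im[140:340,160:500],None,fx=2.3,fy=2.3))
E
```

```text
(232, 207) [ 14 159  93]
(470, 198) [ 13 162  93]
(182, 205) [ 50 105  97]
(318, 168) [137 146  75]
(406, 191) [ 14 194 125]
(360, 179) [ 89 126 101]
(300, 300) [ 26  31 124]
slatL [0.4588 0.2467] 0.258 [0.02  0.198]
slatR [ 0.4668 -0.3517] -0.036 [0.022 0.198]
soap [0.4649 0.3653] -0.079 [0.06  0.116]
tinA [0.5457 0.0301] 0.128
tinB [ 0.4876 -0.1796] 0.0
dish [ 0.5214 -0.0755] 0.051
```

View pics/crop.png

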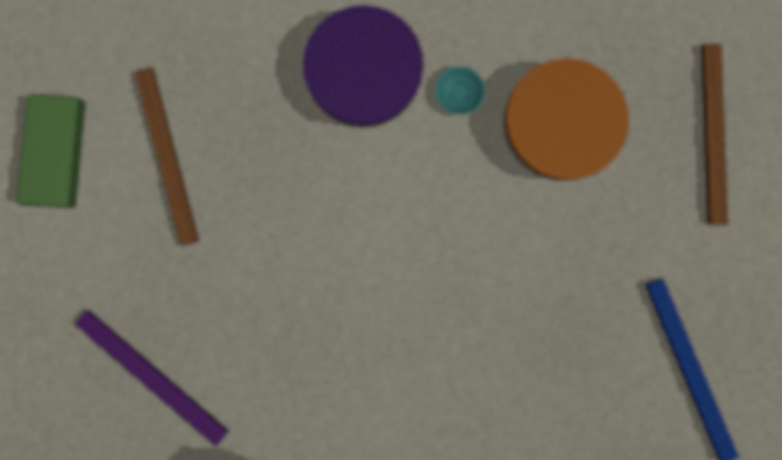

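The crop confirms it: both brown slats, at crop (165,155) and (714,133), are plain wood, and purple and blue are clearly the look-alikes. Measured sizes match what was given. I'll re-measure tin B with a corrected mask, then move the left slat.

```bash
cat >> h.py <<'E'
def solve(p,yaw):
    c=[(np.abs(q-bot.current_joints()).max(),y) for y in (yaw,yaw+np.pi,yaw-np.pi) if (q:=bot.inverse_kinematics(p,down(y))) is not None]
    return min(c)[1]
def pick(xy,yaw,op,z,N,up=.18):
    bot.set_gripper(op)
    y=solve([*xy,up],yaw); bot.goto([*xy,up],down(y))
    bot.line_to([*xy,z+.03],max_speed=.2); bot.line_to([*xy,z],max_speed=.06)
    bot.set_gripper(0,N); print("opening mm",92*bot.current_opening(),"grip",bot.current_grip_force())
    bot.line_to([*xy,up],max_speed=.15)
    print("after lift mm",92*bot.current_opening(),"t",bot.current_clock())
def place(xy,yaw,z,op,up=.2):
    y=solve([*xy,up],yaw); bot.goto([*xy,up],down(y)); bot.hold(.3)
    bot.line_to([*xy,z+.02],max_speed=.15); bot.line_to([*xy,z+.003],max_speed=.04); bot.hold(.2)
    f0=bot.current_contact_force()[2]
    for k in range(3,-4,-1):
        bot.line_to([*xy,z+k*.001],max_speed=.02); bot.hold(.1)
        f=bot.current_contact_force()[2]-f0
        if abs(f)>1: break
    print("touch at",k,"f",f)
    bot.set_gripper(op); bot.hold(.2); bot.line_to([*xy,up],max_speed=.15); print("t",bot.current_clock())
E
cat > g.py <<'E'
from h import *
A=np.array([.5457,.0301])
def bridge(B):
    v=A-B; return (A+B)/2,np.arctan2(v[1],v[0]),np.array([v[1],-v[0]])/np.hypot(*v)
E
python3 - <<'E'
from g import *
c=bot.read_camera("top")
B,r=cv2.minEnclosingCircle(blob(c,(406,191),(8,175,100),(20,255,255),.05)); B=np.array(B)
print("tinB",B.round(4),2*r,"dist",np.hypot(*(A-B)))
if abs(2*r-.13)>.008: raise SystemExit
open("g.py","a").write(f"M,yaw,n=bridge(np.array({B.tolist()}))\n")
from importlib import reload; import g; reload(g)
print(g.M,g.yaw,g.n)
pick((.4588,.2467),.258,.7,.004,15)
place(g.M+.03*g.n,g.yaw,.0545,.42)
c=bot.read_camera("top"); cv2.imwrite("pics/p1.png",c["pixels"])
E
```

```text
tinB [ 0.4818 -0.1842] 0.12632642686367035 dist 0.22359329423941393
[ 0.51372569 -0.07702672] 1.2807421033998247 [ 0.95822837 -0.28600418]
opening mm 19.868712997281172 grip 15.00003308057785
after lift mm 19.61862986137832 t 5.9667
touch at -1 f 5.66397310197328
t 12.8917
```

View pics/p1.png

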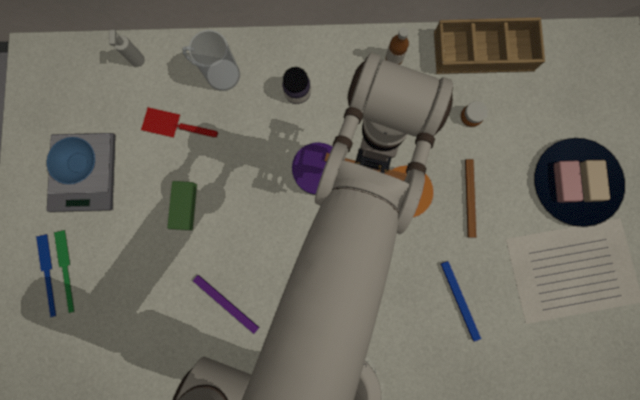

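The arm hides most of it, but the slat's end shows on the purple lid near (345,165). I'll pick up the second slat and check the first one once the view clears.

```bash
python3 - <<'E'
from g import *
pick((.4668,-.3517),-.036,.6,.004,15)
c=bot.read_camera("top"); cv2.imwrite("pics/p2.png",cv2.resize(c["pixels"][100:300,200:520],None,fx=2.4,fy=2.4))
p=blob(c,(363,172),(3,90,40),(16,172,180),.064); ce,a,L=rect(p)
print("slat1",ce,a,L,"want",M+.03*n,yaw)
E
```

```text
opening mm 20.098505166010977 grip 15.000115782022476
after lift mm 19.837891454143843 t 17.9333
slat1 [ 0.5270058 -0.1285114] 0.872527 [np.float32(0.1256591), np.float32(0.26917553)] want [ 0.54247254 -0.08560684] 1.2807421033998247
```

View pics/p2.png

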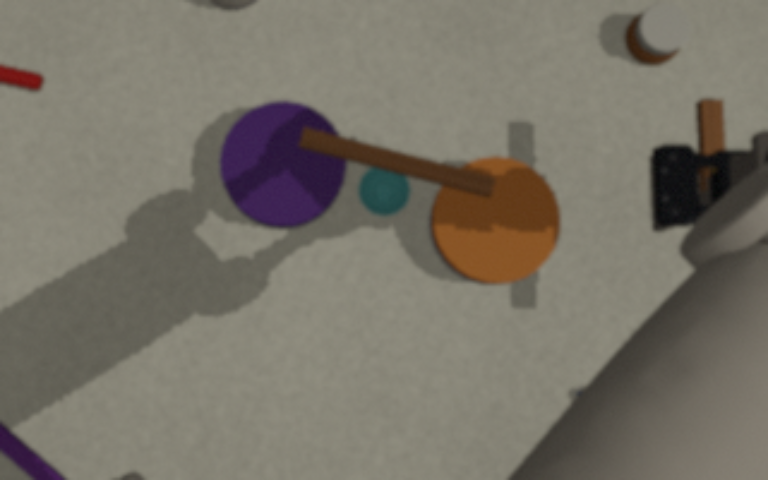

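The first slat lies from crop (300,135) to (492,187), resting on both lids with good overlap. The mask had merged with shadow on the orange tin, so I'm ignoring its number. Next I place slat 2 and pick up the soap.

```bash
python3 - <<'E'
from g import *
place(M-.03*n,yaw,.0545,.42)
pick((.4649,.3675),-.079,1.0,.010,25)
c=bot.read_camera("top"); cv2.imwrite("pics/p3.png",cv2.resize(c["pixels"][100:300,200:520],None,fx=2.4,fy=2.4))
E
```

```text
touch at -1 f 6.08181805754052
t 24.6833
opening mm 55.51414145846981 grip 25.00010311603546
after lift mm 55.95143782051521 t 30.6083
```

View pics/p3.png

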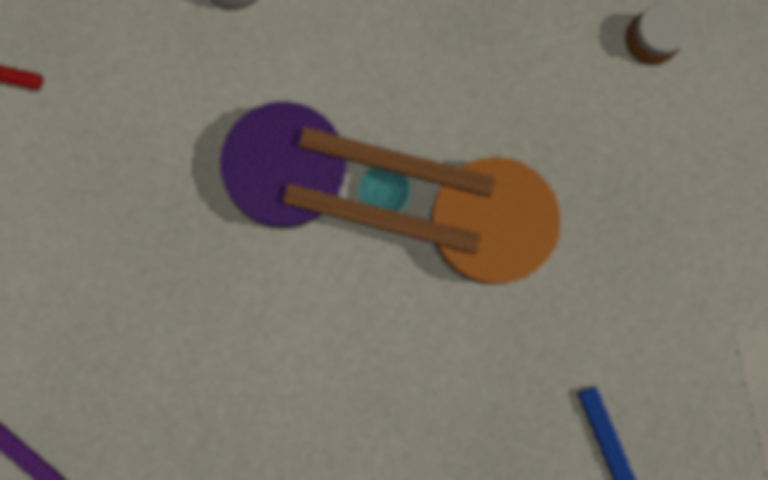

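Both slats are parallel across the lids: (300,135)–(492,187) and (285,195)–(478,243), with the dish at (384,190) between them. Now I place the soap.

```bash
python3 - <<'E'
from g import *
place(M,yaw-np.pi/2,.0745,.95)
bot.goto([.40,.25,.25],down(solve([.40,.25,.25],0)))
c=bot.read_camera("top"); cv2.imwrite("pics/p4.png",cv2.resize(c["pixels"][100:300,200:520],None,fx=2.4,fy=2.4))
print(rect(blob(c,(360,180),(40,90,40),(70,255,255),.099)),bot.current_clock())
E
```

```text
touch at 2 f -1.1317772410865448
t 36.725
(array([ 0.5127571 , -0.07580033], dtype=float32), np.float32(-0.29128706), [np.float32(0.053963646), np.float32(0.117115416)]) 38.0917
```

View pics/p4.png

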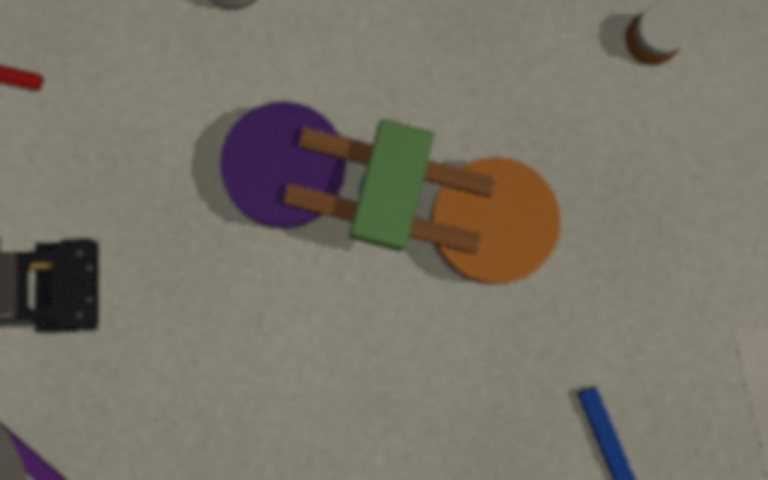

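The soap, centred at crop (392,184), lies flat and crosswise on both slats. Its measured centre is (0.513, −0.076), about 9 mm from the dish. Tins and slats have not moved and the arm is clear.

```bash
python3 -c "
from workcell import bot
print(bot.job_done())"
```

```text
the job is handed in; nothing more can be done
None
```

I built the drying bridge and handed it in at about 38 s: both brown slats rest on both lids, and the soap lies crosswise on top about 9 mm off the dish's centre; the hand-in call returned no verdict.

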